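# Screw the cover onto the open junction box until its seal is snug

### The job

Close the open cast junction box: set the loose screw cover squarely on its threaded neck and screw it down clockwise until it is snug on the rubber seal, so that it stays tight when you let go. Stop as soon as the turning resistance has clearly risen: an overtightened cover crushes the seal. Leave the other things on the bench where they are.

Things in the scene. Friction and masses are not known exactly. Their poses are not given: they have to be found in the camera images.
- cover: loose cast cover, an inverted cup 62 mm across (ribbed grip band from 22 to 34 mm up) and 35.5 mm high, 0.15 kg, lying rim down; low bar and one dot on top. Origin: centre of the rim, z up through the top; x points to the dot. Inside, 4.5 mm above the rim, three lugs at 0, 120 and 240 deg (0 = +x) reach in to radius 22.9 mm. Skirt 27.2 mm inner radius, 26 mm deep.
- box: open round cast box, mouth up, on its nest. Origin: centre of the foot, 13 mm over the worktop; z up. Drum radius 37 mm to the shoulder at 45 mm; conduit hubs along +x and -x; neck radius 21.5 mm, tapering to 18 mm at its top, 71 mm up. Three thread ridges 3 mm thick, out to radius 25.5 mm, start at yaw 0, 120, 240 deg from +x (tops 66.5 mm up), each falling 27 mm per clockwise turn (from above).
- seal: black rubber sealing ring, 67 mm across, on the shoulder round the neck. Origin: neck axis, 45 mm above that of the box. Its thickness differs: 2.5 to 8.5 mm; it yields about 14 N per mm. The cover's rim must press on it with 10 to 28 N; more crushes it. That is roughly 0.25 to 0.6 N m of turning moment above that of the free-running cover, read at rest after a small step.
- thread (a point): the turning: a cover put over the neck with its dot 15 deg anticlockwise (mod 120) of the box's +x rests on the ridges with its rim about 56 mm above the box's origin; turned clockwise it sinks 4.3 mm per rad and meets the seal after 1 to 2.6 rad, then the moment climbs about 1 N m per rad. The thread holds by friction. This point: centre of the mouth, top of the neck.
- nest: round work nest bolted to the worktop, steel plate 112 mm across and 5 mm thick with an 8 mm rubber cushion 92 mm across; the open box stands on it and twists elastically on it, 10 N m per rad. Origin: centre of the underside.
- box_done: a finished box of the same kind on its own nest, its cover already tight, top 85 mm above its origin (centre of the foot); nothing to do there.
- marker: bystander: marker pen 18 x 125 x 18 mm lying on the worktop. Origin: centre of its underside, y along it.
- tape: bystander: roll of black tape lying flat, 68 mm across, 19 mm high. Origin: centre of its underside.
- pliers: bystander: dark side cutters 62 x 184 x 14 mm lying flat. Origin: centre of the underside, y along them.
Things that resemble listed ones, but are neither listed nor needed, are in the scene too. Leave any brown or green look-alike of the cover alone.

How it is judged (in metres and radians):
On the way:
1. the cover sits level over the neck of the open box (horizontal distance between cover and box below 0.004 m and z of cover in the frame of box below 0.0655 m and angle between cover's own z axis and vertical below 0.09 rad), for 0.2 s.
At the end, for the whole second after the job is handed in: The cover sits level and centred on the open box (within 4 mm and 0.06 rad), its rim less than 54 mm above the box's origin, and, with nobody holding it, its thread keeps it pressed on the seal with 10 to 28 N (contact force between cover and seal between 10 and 28 N and horizontal distance between cover and box below 0.004 m and z of cover in the frame of box below 0.054 m and angle between cover's own z axis and vertical below 0.06 rad and linear speed of cover below 0.01 m/s); the robot touches nothing.
It fails at once if the seal is crushed by more than 28 N (cover overtightened, or pressed down hard) (contact force between cover and seal above 28 N).
It fails at once if bystander shoved away: marker pen (distance of marker from where it was at the start of the episode above 0.03 m).
It fails at once if bystander shoved away: roll of tape (distance of tape from where it was at the start of the episode above 0.03 m).
It fails at once if bystander shoved away: side cutters (distance of pliers from where it was at the start of the episode above 0.03 m).
It also fails if it takes over 58 s, if anything falls off the work surface, if the arm or the gripper's body presses on something with over 40 N, if the wrist force passes 120 N, or if a joint passes its speed limit or range.

### The arm

A 7-joint arm with a two-finger parallel gripper is mounted at the origin on a cart in front of the work surface, level with it; the furniture and walls round the work are solid. World frame = base frame: x ahead of the robot, y to its left, z up, the work surface at z = 0. Lengths are in m, angles in degrees, forces in N, time in s.
With the tool pointing down it reaches from about 0.4 to 0.85 m from the base axis. Payload 10.4 kg.
Tool frame: the origin (TCP) lies midway between the tips of the shut fingers; the grasp point (between the pads) lies 19 mm behind it; z points along the fingers, y is the line along which they close (so a half turn about z gives the same grasp; the last joint's range is limited). The gripper opens to 87 mm and grips with 3 to 60 N. Pads are 19 mm wide; open, the fingers measure 117 mm over their backs; the gripper's body (75 mm by 190 mm) begins 51 mm behind the grasp point.
Start: joints at [-74.061, 19.034, -3.707, 83.658, 1.238, 77.344, -5.071], TCP at [0.185, 0.597, 0.197] pointing down, gripper open.
Joint ranges: [-148.97, 148.97], [-28.65, 121.19], [-84.17, 76.75], [9.2, 138.47], [-72.65, 252.65], [3.7, 117.97], [-149.18, 149.18]. Speed limits (degrees/s): [127.2, 127.2, 159.86, 159.86, 180, 180, 180].

### API

Orientations are given as a 3x3 rotation matrix whose columns are the frame's x, y, z axes.
In Python, from bench import r gives the robot as it stands.
- The arm moves only by the tool arm_command, never from a script. Its argument "deltas" is a list of rows, each a list of 4 numbers: the shift along the tool's x, y, z in mm, then the turn about the tool's z in degrees. A call has 1 to 8 rows; each row is the pose to reach, as a shift and turn from the pose commanded when the call began, along the tool's axes at that moment; what a row does not reach only later rows make up. A row lasts 1/8 s, in which the tool goes at most 62.5 mm and 10.7 degrees, less where a joint would pass 70% of its speed; a pose out of reach is approached as far as the arm can. A call with a gripper value outside its range is refused whole. "claw" is the closure, from -1 (fully open) to 1 (shut), set as the call begins (left out, the last holds). The fingers move at their own pace and stop on an object; "newtons" is the grip in N (left out, the last holds). Time passes only in rows, so rows that repeat a pose let the fingers close. It gives the time, the measured TCP pose, the force, the opening and the grip force at its end, in the units of the state.
- r.state(): the state, without advancing time (a new reading comes with each control period).
- r.camera(name): name is "side" or "top" or "wrist"; returns the picture (420x560x3 uint8, red, green, blue); there is no depth.
- r.camera_model(name): a dict with "K" (3x3 intrinsics, pixels), "k1" (the pictures are not rectified: a ray, as slopes to the right and down, at radius r is drawn at 1 + k1 r^2 times it, then the intrinsics apply), "rvec" (rotation vector, rad) and "tvec" (3), from world to camera coordinates, as OpenCV has them; the wrist camera has in their place "T_tool_cam" (4x4, takes a point from camera to tool coordinates, whose origin is the TCP and whose axes are the flange's). Camera axes: x right, y down, z forward; pixel columns grow to the right and rows downward; lengths in m; the calibration is good to about 2 mm. A picture is of the moment at which its call begins: read the wrist's pose just before it. camera_model takes no time and is no camera call.
- r.finish_job(): hands the job in; it is judged then, once.
Trained networks look in the newest picture that a camera, given by its name, has taken for a name from the list of things; names that differ only in an ending like _2 or _b are one class to them, and where a whole thing is asked for, a point or a joint stands for the part that bears it (a point fixed in the world has none). Each returns a list of dicts, best first, with "score" (0 to 1); they miss things now and then, are a little off and sometimes report something else, mostly with a low value. They report only what shows in the picture. A call takes as long as a camera call. They do not tell look-alikes from the thing itself.
- r.silhouettes(target, camera): "mask" (420x560 bool, what is visible of it).
- r.spot_point(target, camera): "at" ([x, y, z] in m, in world coordinates, good to about 4 mm: a listed point, or the origin of a listed thing).
The state is a dict: "clock": time; "q": joint angles; "dq": joint speeds; "joint_efforts": joint torques, N m; "ee_pos": TCP position; "eef_rot": TCP orientation; "ft_force": force on the tool from outside, world axes, zero at the start; "torque": the same for the moment, N m; "opening": opening from 0.0 (shut) to 1.0 (fully open); "finger_force": force on a finger pad.
Only numpy, scipy, OpenCV 4.12 (cv2) and the standard library are available. Lean on these libraries where they do the work, as an engineer would, in place of code of your own. Each camera call takes 0.05 s, during which the arm holds its last target. There are 200 camera calls.

## Working session

There is one attempt and no reset: what is moved stays moved. The work goes in short steps, Python scripts to look and compute and a tool call to move; the robot and the scene stay as the last step left them, time stands still between calls to the robot, and variables do not carry over. Pictures are saved under pics/ and viewed, at most 10 in all, crops included, and the job is handed in when it is done.

Besides the shell and the picture viewer there is one more tool, called after "Emit:" as a command line: name --pt "numbers of a row" for each row, then --argument value for the rest. arm_command: Moves the arm, as the interface text tells. Its arguments: {"type":"object","properties":{"deltas":{"type":"array","items":{"type":"array","items":{"type":"number"}}},"claw":{"type":"number"},"newtons":{"type":"number"}},"required":["deltas"]}

```bash
mkdir -p pics; ls; python3 - <<'E'
from bench import r
import cv2,numpy as np
s=r.state();print(s['clock'],s['ee_pos'],s['eef_rot'],s['ft_force'],s['torque'],s['opening'])
for c in ("top","side"):
    im=r.camera(c);cv2.imwrite(f"pics/{c}0.png",im[:,:,::-1])
    m=r.camera_model(c);print(c,{k:np.round(v,4).tolist() for k,v in m.items()})
    for t in ("cover","box","thread","box_done","seal","marker","tape","pliers"):
        print(t,[(round(d['score'],2),np.round(d['at'],3).tolist()) for d in r.spot_point(t,c)][:4])
E
```

```text
pics
0.0 [0.18506739 0.59652699 0.19604036] [[-9.55113680e-01  2.96239314e-01 -3.57370793e-04]
 [ 2.96239522e-01  9.55112689e-01 -1.37764031e-03]
 [-6.67818420e-05 -1.42167046e-03 -9.99998987e-01]] [0.04225733 0.96136622 0.15910515] [0.03710333 0.00033599 0.05356168] 1.0000609335388146
top {'K': [[416.1138, 0.0, 279.4949], [0.0, 416.1138, 207.6251], [0.0, 0.0, 1.0]], 'k1': 0.0105, 'rvec': [2.155, -2.1589, 0.1566], 'tvec': [0.1265, 0.4907, 1.1714]}
cover [(0.87, [0.382, 0.338, -0.001]), (0.73, [0.381, 0.585, 0.004]), (0.66, [0.512, 0.332, 0.001]), (0.58, [0.442, 0.238, 0.001])]
box [(0.58, [0.499, 0.057, 0.009]), (0.5, [0.371, -0.022, 0.001]), (0.43, [0.418, -0.279, -0.003])]
thread [(0.72, [0.416, -0.276, -0.003]), (0.71, [0.501, 0.06, 0.084])]
box_done [(0.9, [0.54, -0.106, 0.013])]
seal [(0.54, [0.502, 0.056, 0.057])]
marker [(0.58, [0.371, -0.022, 0.004])]
tape [(0.88, [0.553, -0.268, 0.0])]
pliers [(0.85, [0.415, -0.276, -0.004])]
side {'K': [[517.7078, 0.0, 278.4964], [0.0, 517.7078, 214.8573], [0.0, 0.0, 1.0]], 'k1': 0.0194, 'rvec': [0.3504, -2.6431, 1.4212], 'tvec': [0.4965, 0.0575, 1.4349]}
cover [(0.97, [0.511, 0.332, -0.002]), (0.89, [0.385, 0.333, 0.007]), (0.84, [0.381, 0.579, 0.001]), (0.56, [0.444, 0.237, -0.003])]
box [(0.75, [0.5, 0.057, 0.011]), (0.21, [0.537, -0.109, 0.011])]
thread [(0.85, [0.5, 0.06, 0.084])]
box_done [(0.72, [0.541, -0.107, 0.012])]
seal [(0.49, [0.5, 0.058, 0.059])]
marker [(0.72, [0.372, -0.02, -0.001]), (0.33, [0.498, 0.058, 0.004])]
tape [(0.64, [0.552, -0.274, 0.001])]
pliers [(0.69, [0.418, -0.275, 0.0])]
```

View pics/top0.png

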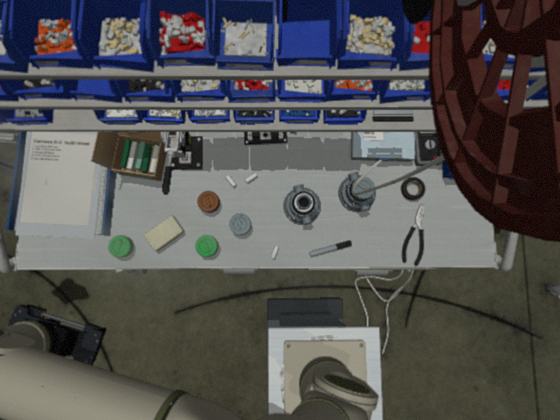

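View pics/side0.png

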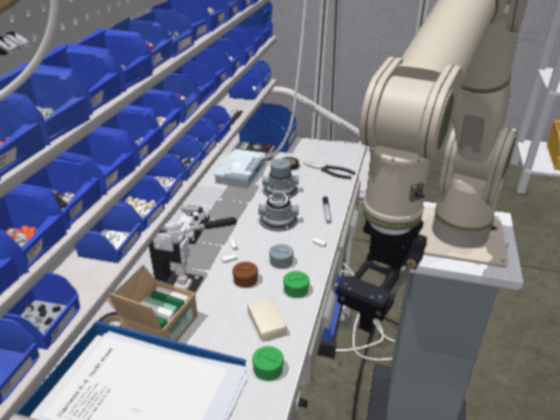

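Top view: the grey cover is at about px (240,224), the open box at (302,204) and box_done at (357,193). The green (206,246), (120,246) and brown (208,202) covers are look-alikes. I'll move closer next.

```bash
cat > h.py <<'E'
from bench import r
import cv2,numpy as np
def pose():
    s=r.state();return np.array(s['ee_pos']),np.array(s['eef_rot']),s
def to(target,yaw_y=None):
    "shift (mm, tool axes) to world TCP target"
    p,R,s=pose();d=R.T@(np.array(target)-p)*1000
    print('t',round(s['clock'],2),'p',np.round(p,4),'tooly_yaw',round(np.degrees(np.arctan2(R[1,1],R[0,1])),1),'q',np.round(s['q'],1));print('delta',np.round(d,1));return d
def wrist(name=None):
    p,R,s=pose();im=r.camera('wrist');m=r.camera_model('wrist')
    T=np.eye(4);T[:3,:3]=R;T[:3,3]=p
    W=T@np.array(m['T_tool_cam'])
    if name: cv2.imwrite(f'pics/{name}.png',im[:,:,::-1])
    return im,m,W
def dist(m): return np.array([m['k1'],0,0,0,0.])
def ray(px,m,W,z):
    u=cv2.undistortPoints(np.array(px,float).reshape(-1,1,2),np.array(m['K']),dist(m)).reshape(-1,2)
    d=np.c_[u,np.ones(len(u))]@W[:3,:3].T;c=W[:3,3]
    return c+d*((z-c[2])/d[:,2])[:,None]
def proj(P,m,W):
    V=np.linalg.inv(W);return cv2.projectPoints(np.array(P,float),cv2.Rodrigues(V[:3,:3])[0],V[:3,3],np.array(m['K']),dist(m))[0].reshape(-1,2)
E
python3 - <<'E'
from h import *
print(np.round(r.camera_model('wrist')['T_tool_cam'],4).tolist())
to([.443,.238,.22])
E
```

```text
[[-0.0001, -0.9649, -0.2628, 0.0713], [1.0, -0.0006, 0.0016, 0.0004], [-0.0017, -0.2628, 0.9649, -0.1888], [0.0, 0.0, 0.0, 1.0]]
t 0.9 p [0.1852 0.597  0.1969] tooly_yaw 72.8 q [-74.1  19.   -3.7  83.7   1.2  77.3  -5.1]
delta [-352.6 -266.4  -23.2]
```

Emit:
arm_command --pt "-45 -33 -3 0" --pt "-90 -67 -6 0" --pt "-135 -100 -9 0" --pt "-180 -134 -12 0" --pt "-225 -167 -15 0" --pt "-270 -200 -18 0" --pt "-315 -234 -21 0" --pt "-353 -266 -23 0" --claw -1

```text
clock: 1.9
ee_pos: [0.4447, 0.2364, 0.2202]
eef_rot: [[-0.955, 0.297, 0.001], [0.297, 0.955, 0.001], [-0.0, 0.001, -1.0]]
ft_force: [0.6, -0.0, -0.6]
opening: 1.002
finger_force: 0.0
```

```bash
python3 - <<'E'
from h import *
to([.443,.238,.22])
im,m,W=wrist('w1')
print([(round(d['score'],2),np.round(d['at'],4).tolist()) for d in r.spot_point('cover','wrist')][:4])
print(proj([[.443,.238,.0355]],m,W))
E
```

```text
t 1.9 p [0.4447 0.2364 0.2202] tooly_yaw 72.7 q [-46.7   2.4  14.  100.5  -0.6  77.1  40.1]
delta [2.1 1.  0.2]
[(0.94, [0.3852, 0.335, 0.0024]), (0.68, [0.5116, 0.3336, 0.0006]), (0.63, [0.4428, 0.2413, -0.0013])]
[[276.02714089 178.85042778]]
```

View pics/w1.png

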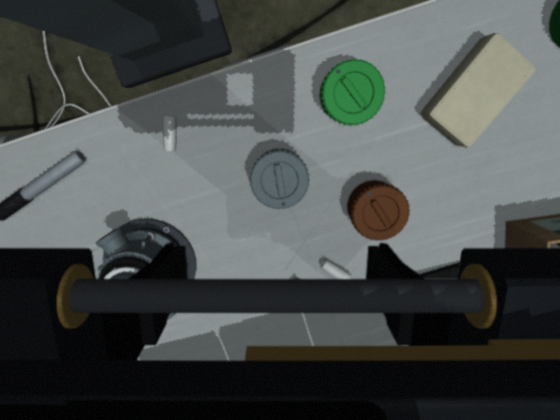

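The wrist view shows the grey cover's top at about px (279,179) with its dot near (283,203). The open box is at the lower left, partly hidden. I'll locate the cover and its dot precisely.

```bash
python3 - <<'E'
from h import *
im=cv2.imread('pics/w1.png')
c=cv2.resize(im[140:220,235:325],None,fx=6,fy=6,interpolation=cv2.INTER_CUBIC)
c=cv2.convertScaleAbs(c,alpha=1.6)
cv2.imwrite('pics/w1c.png',c)
p,R,s=pose();m=r.camera_model('wrist');T=np.eye(4);T[:3,:3]=R;T[:3,3]=p;W=T@np.array(m['T_tool_cam'])
for d in r.silhouettes('cover','wrist'):
    k=d['mask'].astype(np.uint8);ys,xs=np.nonzero(k)
    print(round(d['score'],2),xs.mean(),ys.mean(),xs.min(),xs.max(),ys.min(),ys.max(),np.round(ray([[xs.mean(),ys.mean()]],m,W,.0178),4), im[k>0].mean(0).round())
a,b=ray([[279,178.5],[283,203]],m,W,.0355);print(a,b,np.degrees(np.arctan2(*(b-a)[1::-1])),np.linalg.norm(b-a))
E
```

```text
0.97 279.30599144079883 179.1679743223966 250 309 150 208 [[0.4498 0.2366 0.0178]] [100.  96.  85.]
0.85 555.4036144578313 23.596385542168676 550 559 0 46 [[0.3839 0.5446 0.0178]] [15. 32. 11.]
0.79 377.41178521617854 210.40969316596932 347 408 181 240 [[0.5171 0.3305 0.0178]] [33. 49. 74.]
0.78 352.18968531468533 91.83945221445221 320 385 59 125 [[0.3858 0.3355 0.0178]] [ 63. 119.  47.]
[0.44584803 0.23737871 0.0355    ] [0.47226098 0.23344882 0.0355    ] -8.462746352540272 0.026703698643589416
```

View pics/w1c.png

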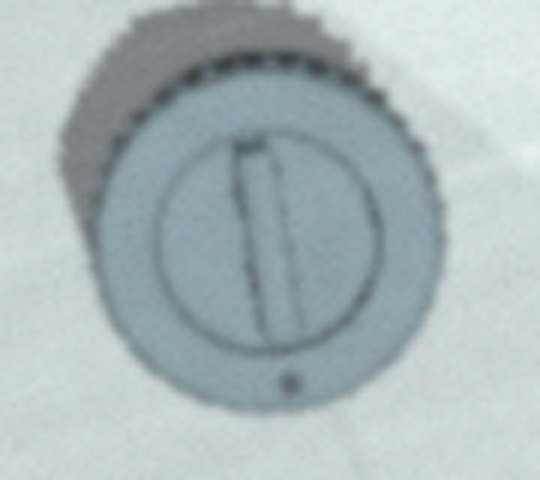

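```bash
python3 - <<'E'
from h import *
p,R,s=pose();m=r.camera_model('wrist');T=np.eye(4);T[:3,:3]=R;T[:3,3]=p;W=T@np.array(m['T_tool_cam'])
a,b=ray([[279.9,180.2],[283.3,203.8]],m,W,.0355);print(a,b,np.degrees(np.arctan2(*(b-a)[1::-1])),np.linalg.norm(b-a))
print(ray([[170,133],[335,267]],m,W,.0)); to([.446,.238,.10])
E
```

```text
[0.44590674 0.24087068 0.0355    ] [0.47124206 0.23671794 0.0355    ] -9.308622831049263 0.025673409830810297
[[0.36530235 0.13937286 0.        ]
 [0.57533762 0.27128501 0.        ]]
t 2.05 p [0.445  0.2359 0.2202] tooly_yaw 72.5 q [-46.7   2.4  14.  100.5  -0.6  77.1  39.9]
delta [ -0.3   2.3 120.2]
```

Emit:
arm_command --pt "-1 2 40 0" --pt "-1 2 80 0" --pt "-1 2 120 0" --pt "-1 2 120 0" --pt "-1 2 120 0"

```text
clock: 2.68
ee_pos: [0.4455, 0.241, 0.1014]
eef_rot: [[-0.955, 0.296, 0.001], [0.296, 0.955, 0.001], [-0.001, 0.001, -1.0]]
ft_force: [-0.4, -0.9, 0.2]
opening: 0.999
finger_force: 0.0
```

```bash
python3 - <<'E'
from h import *
im,m,W=wrist('w2')
for d in r.silhouettes('cover','wrist'):
    k=d['mask'].astype(np.uint8);ys,xs=np.nonzero(k)
    print(round(d['score'],2),xs.mean(),ys.mean(),xs.min(),xs.max(),ys.min(),ys.max())
print(proj([[.446,.238,.0355]],m,W)); to([.446,.238,.009])
print([(round(d['score'],2),np.round(d['at'],4).tolist()) for d in r.spot_point('cover','wrist')][:4])
E
```

```text
0.94 417.5699157641396 241.16486161251504 368 458 208 277
0.8 380.74078033137357 84.02191341528594 331 428 34 133
[[271.21232894 213.31851999]]
t 2.77 p [0.4459 0.241  0.1018] tooly_yaw 72.8 q [-46.3   8.3  13.8 109.1  -2.3  62.7  41.2]
delta [-0.8 -3.  92.8]
[(0.96, [0.3859, 0.333, -0.0013]), (0.92, [0.4407, 0.24, -0.0026]), (0.88, [0.5123, 0.3334, 0.0048])]
```

View pics/w2.png

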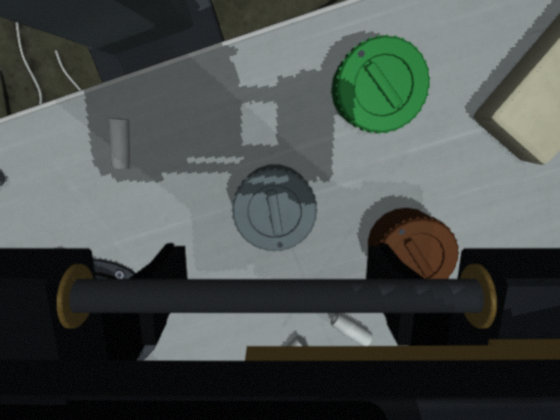

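The cover's top centre is at about px (275,210), dot at (280,244). It sits between the fingers.

```bash
python3 - <<'E'
from h import *
p,R,s=pose();m=r.camera_model('wrist');T=np.eye(4);T[:3,:3]=R;T[:3,3]=p;W=T@np.array(m['T_tool_cam'])
im=cv2.imread('pics/w2.png');g=cv2.GaussianBlur(cv2.cvtColor(im,cv2.COLOR_BGR2GRAY),(3,3),0)
# fit radial edges lower half of the grey top
pts=[]
for a in np.radians(np.arange(-20,201,5)):
    rr=np.arange(33,52,.5);x=275.5+rr*np.cos(a);y=210+rr*np.sin(a)
    v=cv2.remap(g,x.astype('f4')[None],y.astype('f4')[None],1)[0].astype(float)
    i=np.argmax(np.gradient(v));pts.append((x[i],y[i]))
e=cv2.fitEllipseDirect(np.array(pts,'f4'));print(e)
a,b,c=ray([e[0],[280,244.3],[275.5,210]],m,W,.0355);print(a,c,b,np.degrees(np.arctan2(*(b-a)[1::-1])),np.linalg.norm(b-a))
to([a[0],a[1],.009])
E
```

```text
((272.99945068359375, 205.58270263671875), (85.91995239257812, 91.6163558959961), 154.26718139648438)
[0.44135175 0.24085374 0.0355    ] [0.44506347 0.24159897 0.0355    ] [0.4714439  0.23692432 0.0355    ] -7.439561889166376 0.0303476147316238
t 2.83 p [0.4459 0.2408 0.1016] tooly_yaw 72.8 q [-46.3   8.3  13.8 109.1  -2.3  62.7  41.2]
delta [ 4.5 -1.5 92.6]
```

Emit:
arm_command --pt "0 0 30 0" --pt "0 0 60 0" --pt "0 0 80 0" --pt "0 0 92 0" --pt "0 0 92 0" --pt "0 0 92 0"

```text
clock: 3.58
ee_pos: [0.4457, 0.2404, 0.0088]
eef_rot: [[-0.955, 0.296, 0.001], [0.296, 0.955, 0.001], [-0.001, 0.001, -1.0]]
ft_force: [-0.8, 0.0, 1.3]
opening: 0.998
finger_force: 0.0
```

Emit:
arm_command --pt "0 0 0 0" --pt "0 0 0 0" --pt "0 0 0 0" --pt "0 0 0 0" --pt "0 0 0 0" --pt "0 0 0 0" --claw 1 --newtons 40

```text
clock: 4.32
ee_pos: [0.4451, 0.24, 0.008]
eef_rot: [[-0.955, 0.296, 0.0], [0.296, 0.955, 0.0], [-0.0, 0.0, -1.0]]
ft_force: [-0.4, 0.7, 1.7]
opening: 0.683
finger_force: 40.0
```

```bash
python3 - <<'E'
from h import *
to([.52,.052,.21]); R=pose()[1]; m=r.camera_model('wrist')
T=np.eye(4);T[:3,:3]=R;T[:3,3]=[.52,.052,.21];W=T@np.array(m['T_tool_cam'])
print(proj([[.5,.058,.084],[.5,.058,.058],[.52,.052,.21],[.52-.03,.052+.01,.21]],m,W))
E
```

```text
t 4.33 p [0.4451 0.24   0.008 ] tooly_yaw 72.8 q [-45.4  15.6  13.3 113.6  -4.5  51.3  43.1]
delta [-127.2 -157.4 -202. ]
[[274.8107829  169.94683542]
 [274.85524131 165.55544697]
 [274.83887582 243.70354045]
 [276.02431508 187.63549087]]
```

Emit:
arm_command --pt "0 0 -40 0" --pt "0 0 -95 0" --pt "-22 -17 -150 -10" --pt "-45 -35 -202 -20" --pt "-67 -52 -202 -30" --pt "-90 -70 -202 -40" --pt "-112 -88 -202 -50" --pt "-134 -105 -202 -60"

```text
clock: 5.32
ee_pos: [0.5421, 0.099, 0.2094]
eef_rot: [[-0.73, -0.683, -0.001], [-0.683, 0.73, -0.0], [0.001, 0.0, -1.0]]
ft_force: [-0.3, 0.9, -2.1]
opening: 0.681
finger_force: 40.0
```

Emit:
arm_command --pt "0 0 0 0"

```text
clock: 5.45
ee_pos: [0.5425, 0.0974, 0.2093]
eef_rot: [[-0.735, -0.678, -0.001], [-0.678, 0.735, -0.001], [0.001, -0.0, -1.0]]
ft_force: [0.2, 0.0, -1.8]
opening: 0.68
finger_force: 40.0
```

```bash
python3 - <<'E'
from h import *
to([.5,.058,.2])
im,m,W=wrist('w3')
for t in('box','thread','seal'):print([(round(d['score'],2),np.round(d['at'],4).tolist()) for d in r.spot_point(t,'wrist')][:3])
print(proj([[.5,.058,.084]],m,W))
E
```

```text
t 5.45 p [0.5425 0.0974 0.2093] tooly_yaw 132.7 q [-32.4   9.2  19.6  95.   -3.1  76.4 120.4]
delta [57.9 -0.2  9.3]
[]
[(0.61, [0.4977, 0.0633, 0.0845])]
[(0.67, [0.5021, 0.0591, 0.0576])]
[[275.88275731 125.94049958]]
```

View pics/w3.png

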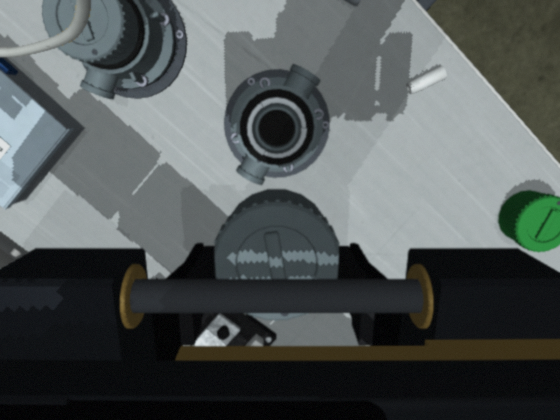

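The held cover is level at about px (277,240), and the open box's mouth is at (276,127). The hubs are at (304,78) and (251,170). I'll zoom in on the box.

```bash
python3 - <<'E'
from h import *
im=cv2.imread('pics/w3.png')
c=cv2.resize(im[60:190,210:345],None,fx=4.5,fy=4.5,interpolation=cv2.INTER_CUBIC)
c=cv2.convertScaleAbs(c,alpha=2.2)
cv2.imwrite('pics/w3c.png',c)
p,R,s=pose();m=r.camera_model('wrist');T=np.eye(4);T[:3,:3]=R;T[:3,3]=p;W=T@np.array(m['T_tool_cam'])
a=ray([[304,76],[251,171]],m,W,.035);d=a[0]-a[1];print(a,np.degrees(np.arctan2(d[1],d[0])))
E
```

```text
[[0.44861092 0.05135285 0.035     ]
 [0.55006757 0.0747972  0.035     ]] -166.98861080418698
```

View pics/w3c.png

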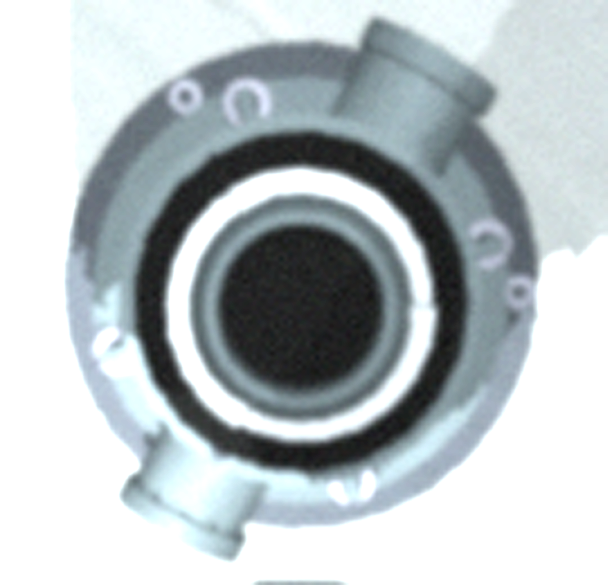

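The bright ridge ring is centred at px (277,128). A ridge-start seam shows at image right (yaw ≈133°), so the box's +x is at about 13°. Next I'll measure the offset to the mouth and check how the cover sits in the hand.

```bash
python3 - <<'E'
from h import *
p,R,s=pose();m=r.camera_model('wrist');T=np.eye(4);T[:3,:3]=R;T[:3,3]=p;W=T@np.array(m['T_tool_cam'])
print('mouth',ray([[277.1,128.1]],m,W,.084),'ring',ray([[277.1,127.6]],m,W,.0765))
for d in r.silhouettes('cover','wrist'):
    k=d['mask'];ys,xs=np.nonzero(k);print(round(d['score'],2),xs.min(),xs.max(),ys.min(),ys.max(),xs.mean())
    if 200<xs.mean()<350: print([(y,np.nonzero(k[y])[0].min(),np.nonzero(k[y])[0].max()) for y in range(ys.min(),ys.max(),6)])
a=np.radians(np.arange(0,360,2))
for z in (.2013,.2233,.2353,.2368):
    q=proj(np.c_[p[0]+.031*np.cos(a),p[1]+.031*np.sin(a),0*a+z],m,W);print(z,q.min(0),q.max(0))
to([.5,.058,.2])
E
```

```text
mouth [[0.49959622 0.06364011 0.084     ]] ring [[0.49952802 0.06362194 0.0765    ]]
0.69 499 559 191 251 531.4883262084841
0.68 215 338 190 319 276.70948827292113Traceback (most recent call last):
  File "<stdin>", line 6, in <module>
    return umr_minimum(a, axis, None, out, keepdims, initial, where)
ValueError: zero-size array to reduction operation minimum which has no identity
```

```bash
python3 - <<'E'
from h import *
p,R,s=pose();m=r.camera_model('wrist');T=np.eye(4);T[:3,:3]=R;T[:3,3]=p;W=T@np.array(m['T_tool_cam'])
a=np.radians(np.arange(0,360,2))
for z in (.2013,.2233,.2353,.2368):
    q=proj(np.c_[p[0]+.031*np.cos(a),p[1]+.031*np.sin(a),0*a+z],m,W);print(z,q.min(0),q.max(0))
for c in('top','side'):
    im=r.camera(c);
    for t in('thread','seal','box','cover'):print(c,t,[(round(d['score'],2),np.round(d['at'],4).tolist()) for d in r.spot_point(t,c)][:4])
E
```

```text
0.2013 [222.32694785 184.86841109] [330.18642362 286.70280433]
0.2233 [216.31371897 193.78175103] [336.36693485 305.85650917]
0.2353 [212.4246599 199.5927693] [340.36408186 318.15031746]
0.2368 [211.9024017  200.37593613] [340.90084897 319.79564431]
top thread []
top seal []
top box []
top cover [(0.82, [0.5146, 0.3326, -0.0026]), (0.71, [0.3824, 0.5814, 0.0015]), (0.6, [0.3834, 0.3332, 0.0002])]
side thread [(0.6, [0.5006, 0.0594, 0.0814])]
side seal [(0.64, [0.5017, 0.0601, 0.0637])]
side box [(0.94, [0.4998, 0.0588, 0.0119]), (0.59, [0.5505, -0.2731, 0.0006])]
side cover [(0.89, [0.5108, 0.3333, -0.002]), (0.76, [0.5416, 0.0987, 0.2021]), (0.61, [0.384, 0.3314, 0.0034])]
```

Emit:
arm_command --pt "5 -8 0 10" --pt "10 -16 0 20" --pt "15 -25 0 30" --pt "20 -33 0 40" --pt "24 -41 0 50" --pt "28 -49 0 60" --pt "28 -49 0 60" --pt "28 -49 0 60"

```text
clock: 7.2
ee_pos: [0.5546, 0.0455, 0.2098]
eef_rot: [[-0.956, 0.292, -0.0], [0.292, 0.956, 0.0], [0.0, 0.0, -1.0]]
ft_force: [-0.1, 0.1, -1.5]
opening: 0.678
finger_force: 40.0
```

```bash
python3 - <<'E'
from h import *
to([.5,.058,.2])
im,m,W=wrist('w4')
for t in('box','thread','seal'):print([(round(d['score'],2),np.round(d['at'],4).tolist()) for d in r.spot_point(t,'wrist')][:3])
q=proj([[.4996,.0636,.084],[.5003,.0588,.084]],m,W);print(q)
x,y=q.mean(0).astype(int)
bim=cv2.imread('pics/w4.png')
c=cv2.resize(bim[y-65:y+65,x-65:x+65],None,fx=4,fy=4,interpolation=cv2.INTER_CUBIC);print(x-65,y-65)
cv2.imwrite('pics/w4c.png',cv2.convertScaleAbs(c,alpha=2.2))
# dark hole centroid in w3 and w4
for n,cx,cy in(('w3',277,128),('w4',x,y)):
    g=cv2.cvtColor(cv2.imread(f'pics/{n}.png'),cv2.COLOR_BGR2GRAY)
    k=(g<45).astype(np.uint8);N,l,st,ce=cv2.connectedComponentsWithStats(k)
    print(n,[(st[i].tolist(),ce[i].round(2).tolist()) for i in range(1,N) if np.hypot(*(ce[i]-[cx,cy]))<30 and st[i][4]>150])
E
```

```text
t 7.2 p [0.5546 0.0455 0.2098] tooly_yaw 73.0 q [-32.9  10.   26.8  94.6  -4.7  76.5  67.6]
delta [55.8 -4.   9.8]
[(0.77, [0.5002, 0.057, 0.0149])]
[(0.91, [0.4984, 0.0641, 0.0825])]
[(0.78, [0.5036, 0.0595, 0.0537])]
[[276.52534561 126.60026165]
 [271.34645721 129.10478349]]
208 62
w3 [([240, 89, 74, 76, 1381], [277.33, 124.22]), ([258, 110, 37, 37, 1078], [276.43, 128.06])]
w4 [([236, 91, 74, 75, 1386], [272.89, 125.11]), ([255, 111, 37, 38, 1083], [272.89, 129.36])]
```

View pics/w4c.png

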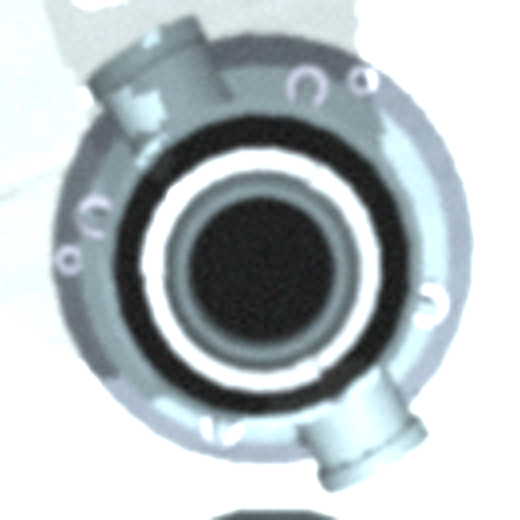

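```bash
python3 - <<'E'
from h import *
m=r.camera_model('wrist')
A=[];B=[]
for px,p,y in(((276.43,128.06),[.5425,.0974,.2093],132.7),((272.89,129.36),[.5546,.0455,.2098],73.0)):
    y=np.radians(y);Y=np.array([np.cos(y),np.sin(y),0]);X=np.array([np.sin(y)*-1,np.cos(y),0]);Z=np.array([0,0,-1.])
    R=np.c_[X,Y,Z];print(np.linalg.det(R).round(2))
    T=np.eye(4);T[:3,:3]=R;T[:3,3]=p;w=ray([px],m,T@np.array(m['T_tool_cam']),.084)[0];print(w)
    A.append(np.c_[np.eye(2),R[:2,:2]]);B.append(w[:2])
x=np.linalg.solve(np.vstack(A),np.hstack(B));print(x.round(4))
E
```

```text
1.0
[0.50006644 0.05984773 0.084     ]
1.0
[0.50094418 0.06000288 0.084     ]
[ 0.5006  0.0592 -0.      0.0009]
```

```bash
python3 - <<'E'
from h import *
to([.5006,.0596,.105]); print(pose()[1].round(4).tolist(), r.state()['torque'])
E
```

```text
t 7.4 p [0.5546 0.0453 0.2098] tooly_yaw 72.9 q [-32.9  10.   26.8  94.6  -4.6  76.5  67.5]
delta [ 55.8  -2.3 104.8]
[[-0.9557, 0.2944, -0.0], [0.2944, 0.9557, 0.0002], [0.0001, 0.0001, -1.0]] [-0.03379907 -0.01797734 -0.00073451]
```

Emit:
arm_command --pt "14 0 0 -10" --pt "28 -1 0 -20" --pt "42 -2 0 -30" --pt "55.8 -2.3 20 -36.5" --pt "55.8 -2.3 50 -36.5" --pt "55.8 -2.3 80 -36.5" --pt "55.8 -2.3 105 -36.5" --pt "55.8 -2.3 105 -36.5"

```text
clock: 8.4
ee_pos: [0.4994, 0.0592, 0.1035]
eef_rot: [[-0.944, -0.331, -0.003], [-0.331, 0.944, -0.001], [0.003, 0.0, -1.0]]
ft_force: [0.1, 0.0, -1.2]
opening: 0.681
finger_force: 40.0
```

Emit:
arm_command --pt "0 0 0 0" --pt "0 0 0 0"

```text
clock: 8.65
ee_pos: [0.5015, 0.0596, 0.1061]
eef_rot: [[-0.944, -0.33, 0.002], [-0.33, 0.944, 0.001], [-0.002, 0.0, -1.0]]
ft_force: [0.2, 0.3, -2.2]
opening: 0.677
finger_force: 40.0
```

```bash
python3 - <<'E'
from h import *
to([.5006,.0596,.077]); s=r.state();print(s['ft_force'],s['torque'])
im=r.camera('side');x=proj([[.5,.06,.08]],(m:=r.camera_model('side')),np.linalg.inv(np.vstack([np.c_[cv2.Rodrigues(np.array(m['rvec']))[0],m['tvec']],[0,0,0,1]])))[0].astype(int)
print([(round(d['score'],2),np.round(d['at'],4).tolist()) for d in r.spot_point('cover','side')][:4])
c=im[max(0,x[1]-70):x[1]+50,x[0]-70:x[0]+70,::-1];cv2.imwrite('pics/s5.png',cv2.resize(c,None,fx=4,fy=4,interpolation=cv2.INTER_CUBIC))
E
```

```text
t 8.65 p [0.5015 0.0596 0.1061] tooly_yaw 109.3 q [-32.8   7.9  22.6 109.4  -3.4  63.2 100.4]
delta [ 0.9  0.3 29.1]
[ 0.23617944  0.26371792 -2.19613866] [ 0.09142318  0.05990388 -0.00061678]
[(0.82, [0.3824, 0.5814, 0.0023]), (0.79, [0.4991, 0.0539, 0.0996]), (0.78, [0.3873, 0.3329, 0.0015])]
```

View pics/s5.png

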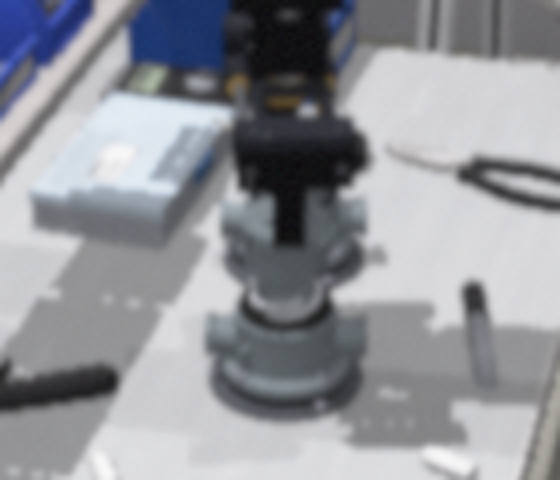

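The side view shows the cover centred over the neck. I'll lower it carefully.

Emit:
arm_command --pt "0 0 6 0" --pt "0 0 12 0" --pt "0 0 18 0" --pt "0 0 22 0" --pt "0 0 22 0"

```text
clock: 9.38
ee_pos: [0.5004, 0.0592, 0.0824]
eef_rot: [[-0.944, -0.33, -0.001], [-0.33, 0.944, -0.0], [0.001, 0.0, -1.0]]
ft_force: [0.4, -0.2, -1.1]
opening: 0.677
finger_force: 40.0
```

Emit:
arm_command --pt "0 0 1.5 0" --pt "0 0 3 0" --pt "0 0 4.5 0" --pt "0 0 4.5 0"

```text
clock: 9.88
ee_pos: [0.5006, 0.0593, 0.0782]
eef_rot: [[-0.944, -0.33, -0.0], [-0.33, 0.944, 0.0], [0.0, 0.0, -1.0]]
ft_force: [0.3, 0.4, -1.3]
opening: 0.683
finger_force: 40.0
```

Emit:
arm_command --pt "0 0 0.7 0" --pt "0 0 1.4 0" --pt "0 0 1.4 0"

```text
clock: 10.25
ee_pos: [0.5008, 0.0594, 0.0772]
eef_rot: [[-0.944, -0.33, 0.0], [-0.33, 0.944, 0.0], [-0.0, 0.0, -1.0]]
ft_force: [-1.5, -1.0, 1.3]
opening: 0.682
finger_force: 40.0
```

```bash
python3 - <<'E'
from h import *
to([.5006,.0596,.077]); s=r.state();print(s['ft_force'],s['torque'])
E
```

```text
t 10.25 p [0.5008 0.0594 0.0772] tooly_yaw 109.3 q [-32.4  10.   22.5 111.1  -4.4  59.7 101.2]
delta [0.1 0.3 0.2]
[-1.47402771 -1.04636899  1.33891007] [0.02422269 0.26592912 0.01836398]
```

Emit:
arm_command --pt "0 0 -0.4 5" --pt "0 0 -0.2 10" --pt "0 0 0.2 15" --pt "0 0 0.6 20" --pt "0 0 0.6 20"

```text
clock: 10.88
ee_pos: [0.5006, 0.0593, 0.0762]
eef_rot: [[-1.0, 0.012, -0.0], [0.012, 1.0, 0.0], [0.0, 0.0, -1.0]]
ft_force: [1.0, -0.3, -1.8]
opening: 0.68
finger_force: 40.0
```

```bash
cat > f.py <<'E'
from h import *
s=r.state();print(round(s['clock'],2),'yaw',round(np.degrees(np.arctan2(s['eef_rot'][1][1],s['eef_rot'][0][1])),2),'p',np.round(s['ee_pos'],4),'F',np.round(s['ft_force'],2),'M',np.round(s['torque'],3),'q7',np.round(s['q'][6],1))
E
python3 f.py
```

```text
10.88 yaw 89.3 p [0.5006 0.0593 0.0762] F [ 1.04 -0.31 -1.76] M [-0.     0.017  0.028] q7 81.6
```

Emit:
arm_command --pt "0 0 0.4 5" --pt "0 0 0.8 10" --pt "0 0 1.1 15" --pt "0 0 1.5 20" --pt "0 0 1.9 25" --pt "0 0 1.9 25"

```text
clock: 11.62
ee_pos: [0.5006, 0.0593, 0.0744]
eef_rot: [[-0.902, 0.432, -0.0], [0.432, 0.902, 0.0], [0.0, 0.0, -1.0]]
ft_force: [0.8, 0.9, -1.8]
opening: 0.682
finger_force: 40.0
```

```bash
python3 f.py
```

```text
11.62 yaw 64.4 p [0.5006 0.0593 0.0744] F [ 0.83  0.93 -1.79] M [-0.024  0.002 -0.02 ] q7 57.3
```

Still free-running. I'll continue in small steps.

Emit:
arm_command --pt "0 0 0.4 5" --pt "0 0 0.8 10" --pt "0 0 1.1 15" --pt "0 0 1.1 15"

```text
clock: 12.12
ee_pos: [0.5009, 0.0594, 0.0736]
eef_rot: [[-0.76, 0.65, 0.0], [0.65, 0.76, 0.0], [-0.0, 0.0, -1.0]]
ft_force: [0.9, 0.8, -0.5]
opening: 0.684
finger_force: 40.0
```

```bash
python3 f.py
```

```text
12.12 yaw 49.45 p [0.5009 0.0594 0.0736] F [ 0.87  0.77 -0.47] M [-0.037  0.028 -0.012] q7 42.7
```

Emit:
arm_command --pt "0 0 0.4 5" --pt "0 0 0.8 10" --pt "0 0 1.1 15" --pt "0 0 1.1 15"

```text
clock: 12.62
ee_pos: [0.5015, 0.0595, 0.0731]
eef_rot: [[-0.566, 0.825, 0.002], [0.825, 0.566, 0.001], [-0.0, 0.002, -1.0]]
ft_force: [-0.3, -0.8, 6.8]
opening: 0.681
finger_force: 40.0
```

```bash
python3 f.py
```

```text
12.62 yaw 34.46 p [0.5015 0.0595 0.0731] F [-0.26 -0.85  6.85] M [-0.157  0.17   0.052] q7 28.1
```

Emit:
arm_command --pt "0 0 -0.5 3" --pt "0 0 -0.5 7" --pt "0 0 -0.5 10" --pt "0 0 -0.5 10"

```text
clock: 13.12
ee_pos: [0.5011, 0.0592, 0.073]
eef_rot: [[-0.414, 0.91, 0.001], [0.91, 0.414, -0.0], [-0.0, 0.001, -1.0]]
ft_force: [2.1, -0.7, 1.0]
opening: 0.678
finger_force: 40.0
```

```bash
python3 f.py
```

```text
13.12 yaw 24.49 p [0.5011 0.0592 0.073 ] F [ 2.06 -0.69  1.03] M [-0.305 -0.269  0.26 ] q7 18.4
```

Emit:
arm_command --pt "0 0 0 3" --pt "0 0 0 6" --pt "0 0 0 8" --pt "0 0 0 8"

```text
clock: 13.62
ee_pos: [0.5009, 0.0591, 0.0727]
eef_rot: [[-0.282, 0.959, 0.0], [0.959, 0.282, -0.0], [-0.0, 0.0, -1.0]]
ft_force: [3.1, -2.0, -1.1]
opening: 0.676
finger_force: 40.0
```

```bash
python3 f.py
```

```text
13.62 yaw 16.37 p [0.5009 0.0591 0.0727] F [ 3.1  -2.04 -1.1 ] M [-0.513 -0.624  0.49 ] q7 10.5
```

The moment is about 0.49 N m above free-running, which is within the window, and the seal is compressed about 1 mm. I'll release here and see whether it holds.

Emit:
arm_command --pt "0 0 0 0" --pt "0 0 0 0" --pt "0 0 0 0" --pt "0 0 0 0" --pt "0 0 0 0" --claw -1

```text
clock: 14.25
ee_pos: [0.5006, 0.0593, 0.0727]
eef_rot: [[-0.28, 0.96, -0.0], [0.96, 0.28, 0.0], [0.0, -0.0, -1.0]]
ft_force: [-0.6, 0.3, -0.3]
opening: 0.996
finger_force: 0.0
```

```bash
python3 f.py
```

```text
14.25 yaw 16.27 p [0.5006 0.0593 0.0727] F [-0.6   0.27 -0.35] M [-0.054  0.019 -0.005] q7 10.4
```

Emit:
arm_command --pt "0 0 0 0" --pt "0 0 0 0" --pt "0 0 0 0" --pt "0 0 0 0" --pt "0 0 0 0" --pt "0 0 0 0" --claw 1

```text
clock: 15.0
ee_pos: [0.5008, 0.0593, 0.0728]
eef_rot: [[-0.28, 0.96, 0.0], [0.96, 0.28, 0.0], [0.0, 0.0, -1.0]]
ft_force: [1.2, 0.0, -0.9]
opening: 0.677
finger_force: 40.0
```

```bash
python3 f.py
```

```text
15.0 yaw 16.27 p [0.5008 0.0593 0.0728] F [ 1.24  0.   -0.86] M [-0.05  -0.242 -0.024] q7 10.4
```

Emit:
arm_command --pt "0 0 0 1" --pt "0 0 0 2" --pt "0 0 0 2"

```text
clock: 15.38
ee_pos: [0.5008, 0.0594, 0.0727]
eef_rot: [[-0.246, 0.969, 0.0], [0.969, 0.246, 0.0], [-0.0, 0.0, -1.0]]
ft_force: [2.6, 0.7, -1.1]
opening: 0.676
finger_force: 40.0
```

```bash
python3 f.py
```

```text
15.38 yaw 14.26 p [0.5008 0.0594 0.0727] F [ 2.6   0.74 -1.1 ] M [-0.057 -0.421  0.188] q7 8.4
```

Emit:
arm_command --pt "0 0 0 1" --pt "0 0 0 1.5" --pt "0 0 0 1.5"

```text
clock: 15.75
ee_pos: [0.5008, 0.0593, 0.0728]
eef_rot: [[-0.221, 0.975, 0.0], [0.975, 0.221, 0.0], [0.0, 0.0, -1.0]]
ft_force: [2.1, 0.7, -1.0]
opening: 0.675
finger_force: 40.0
```

```bash
python3 f.py
```

```text
15.75 yaw 12.77 p [0.5008 0.0593 0.0728] F [ 2.11  0.68 -1.04] M [-0.022 -0.49   0.442] q7 7.0
```

The joint holds at 0.44 N m with only the elastic twist of the nest (about 10 N m/rad), so the thread is not slipping. That agrees with the 0.49 N m I tightened to. I'll release, back off and check.

Emit:
arm_command --pt "0 0 0 -1" --pt "0 0 0 -2" --pt "0 0 0 -3" --pt "0 0 0 -3"

```text
clock: 16.25
ee_pos: [0.5008, 0.0593, 0.0728]
eef_rot: [[-0.272, 0.962, 0.0], [0.962, 0.272, 0.0], [0.0, 0.0, -1.0]]
ft_force: [2.9, 0.6, -1.4]
opening: 0.676
finger_force: 40.0
```

Emit:
arm_command --pt "0 0 0 0" --pt "0 0 0 0" --pt "0 0 0 0" --pt "0 0 0 0" --pt "0 0 0 0" --pt "0 0 0 0" --claw -1

```text
clock: 17.0
ee_pos: [0.5006, 0.0593, 0.0727]
eef_rot: [[-0.272, 0.962, -0.0], [0.962, 0.272, 0.0], [0.0, 0.0, -1.0]]
ft_force: [-0.4, 0.4, 0.2]
opening: 0.996
finger_force: 0.0
```

Emit:
arm_command --pt "0 0 -20 0" --pt "0 0 -50 0" --pt "0 0 -90 0" --pt "0 0 -120 0" --pt "0 0 -120 0" --pt "0 0 -120 0"

```text
clock: 17.75
ee_pos: [0.5003, 0.0593, 0.1921]
eef_rot: [[-0.272, 0.962, -0.001], [0.962, 0.272, -0.0], [0.0, -0.001, -1.0]]
ft_force: [-0.9, 0.1, -0.8]
opening: 1.002
finger_force: 0.0
```

```bash
python3 - <<'E'
from h import *
im,m,W=wrist('w9')
c=im[100:330,150:410,::-1];cv2.imwrite('pics/w9c.png',cv2.resize(c,None,fx=2,fy=2))
for c in('side','wrist'):
    if c=='side': r.camera(c)
    for t in('cover','box','marker','tape','pliers'):print(c,t,[(round(d['score'],2),np.round(d['at'],4).tolist()) for d in r.spot_point(t,c)][:4])
E
python3 f.py
```

```text
side cover [(0.9, [0.5014, 0.0571, 0.0641]), (0.65, [0.3856, 0.331, 0.006]), (0.62, [0.5123, 0.3296, -0.0002]), (0.56, [0.3846, 0.5812, -0.0])]
side box []
side marker [(0.6, [0.3727, -0.021, 0.0001])]
side tape [(0.64, [0.5488, -0.2712, 0.0018])]
side pliers [(0.64, [0.4183, -0.2768, 0.0004])]
wrist cover [(0.91, [0.4982, 0.0601, 0.0631])]
wrist box []
wrist marker [(0.71, [0.3696, -0.0239, -0.0016])]
wrist tape []
wrist pliers []
18.35 yaw 15.76 p [0.5007 0.0593 0.1927] F [ 0.04 -1.09  0.05] M [ 0.     0.005 -0.056] q7 5.8
```

View pics/w9c.png

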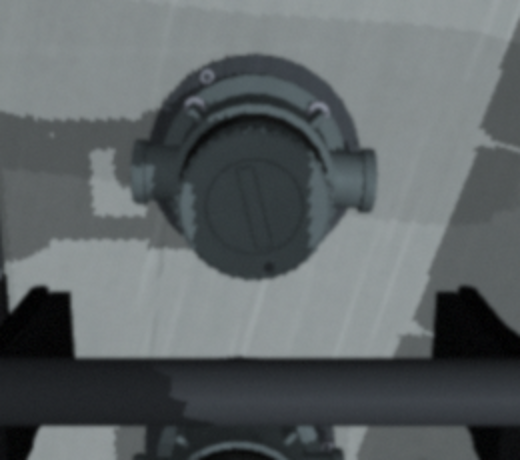

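The cover sits level and centred on the box, its rim about 50.5 mm above the box's origin, and the bystanders haven't moved. I'll hand the job in.

```bash
python3 -c "
from bench import r
print(r.finish_job())"
```

```text
the job is handed in; nothing more can be done
None
```

The cover is screwed onto the open box to about 0.49 N m above free-running, it held when I let go, the bystanders I could see stayed put, and the job was handed in at about 18 s (no verdict came back).

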